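# Put the column-change set into its matching holders

### The arm

A 6-joint arm with a two-finger parallel gripper is mounted at the origin on a cart in front of the work surface, level with it; the furniture and walls round the work are solid. World frame = base frame: x ahead of the robot, y to its left, z up, the work surface at z = 0. Lengths are in m, angles in rad, forces in N, time in s.
With the tool pointing down it reaches from about 0.35 to 0.975 m from the base axis. Payload 4.9 kg.
Tool frame: the origin (TCP) lies midway between the tips of the shut fingers; the grasp point (between the pads) lies manip.grip_depth behind it (manip.grip_depth is the distance from the TCP to the grasp point, in m); z points along the fingers, x is the direction in which the jaws open and shut, and the axes are right-handed (so a half turn about z gives the same grasp; the last joint's range is limited). The gripper opens to 85 mm and grips with 20 to 120 N. Pads are 22 mm wide; open, the fingers measure 114 mm over their backs; the gripper's body (76 mm by 85 mm) begins 54 mm behind the grasp point. The pads swing forward as they close: fully open they stand 13 mm farther back than shut.
Start: joints at [1.22, 0.053, 1.613, -0, 1.476, -0.119], TCP at [0.144, 0.608, 0.231] pointing down, gripper open.
Joint ranges: [-3.01, 3.01], [-1.01, 2.22], [0.06, 2.58], [-1.02, 4.17], [0.09, 2.62], [-3.14, 3.14]. Speed limits (rad/s): [2.57, 2.57, 3.14, 3.14, 3.14, 3.14].

### API

Orientations are given as a unit quaternion [w, x, y, z].
In Python, from plant import state, grab_frame, ticket, manip gives the robot as it stands.
- The arm moves only by the tool carry_out, never from a script. Its argument "moves" is a list that holds one entry, the list of rows, each a list of 7 numbers: the turn, a rotation vector about the tool's x, y, z each as a share of 5 degrees, from -1 to 1, then the shift along the tool's x, y, z each as a share of 0.04 m, from -1 to 1, then the gripper command: -1 is shut, 1 is fully open, values between are in proportion. A call has 1 to 8 rows; each row shifts and turns the commanded pose from where the row before left it, along the tool's axes as they then stand; what a row does not reach is not made up. A row lasts 1/12 s, in which the tool goes at most 41.7 mm and 7.16 degrees, less where a joint would pass 70% of its speed; a pose out of reach is approached as far as the arm can. A call with a number of a shift or a turn outside -1 to 1 is refused whole. A call with a gripper value outside its range is refused whole. The fingers move at their own pace and stop on an object; the grip force is fixed at half the most. Time passes only in rows, so rows that do not move let the fingers close. It gives the time, the measured TCP pose, the force and the opening at its end, in the units of the state.
- state(): the state, without advancing time (a new reading comes with each control period).
- grab_frame(name): name is "scene" or "top"; returns a dict with "frame" (420x560x3 uint8, red, green, blue), "z_map" (420x560 float32, m along the optical axis (not along the pixel's ray), 0 where there is no reading), "K" (3x3 intrinsics, pixels), "world_from_camera" (4x4, takes a point from camera to world coordinates). Camera axes: x right, y down, z forward; pixel columns grow to the right and rows downward; lengths in m; the calibration is good to about 2 mm. A picture is of the moment at which its call begins.
- ticket.job_done(): hands the job in, once; it reports no verdict.
The state is a dict: "time": time; "joint_pos": joint angles; "joint_vel": joint speeds; "joint_efforts": joint torques, N m; "tool_pos": TCP position; "tool_rot": TCP orientation; "contact_force": force on the tool from outside, world axes, zero at the start; "ft_torque": the same for the moment, N m; "gripper_width": opening from 0.0 (shut) to 1.0 (fully open).
Only numpy, scipy, OpenCV 4.12 (cv2) and the standard library are available. Lean on these libraries where they do the work, as an engineer would, in place of code of your own. Each camera call takes 0.05 s, during which the arm holds its last target.

### The job

Put each part of the column-change set into the plain grey holder made for its shape and size: the long column into the long trough, the short column into the short trough, the flat tin into the wide round cup and the small pot into the narrow round cup. The columns must lie flat on the trough floor between the end lips, the tin and the pot must stand upright on the cup floor inside the rim, and the glass beaker must not be knocked over.

Things in the scene. Friction and masses are not known exactly. Their poses are not given: they have to be found in the camera images.
- long_column_center (a point): centre (half-way up, half-way along) of a steel chromatography column lying on the bench: 174 mm long in all, red plugs in its ends, 18 mm across its thick ends, 16 mm high; fingers close on it as on a bar 18 mm wide. y along the column, x across, z up. About 0.16 kg. It lies on the free bench between the bottles on the left and the black computer on the right (similar columns beyond the computer are not meant)
- short_column_center (a point): centre (half-way up, half-way along) of a steel chromatography column lying on the bench: 144 mm long in all, the shorter of the two, no red plugs, 18 mm across its thick ends, 16 mm high; fingers close on it as on a bar 18 mm wide. y along the column, x across, z up. About 0.16 kg. It lies on the free bench between the bottles on the left and the black computer on the right (similar columns beyond the computer are not meant)
- flat_tin_center (a point): centre (half-way up) of a low round tin with a green lid, 58 mm in diameter and 24 mm high, standing on the bench; z up. Grip its white body, 55 mm across, which is 18 mm high up to the lid; the grip must leave the lowest 7 mm free, so that the fingers stay above the cup's rim (their ends 8 to 10 mm above its underside). Under 0.1 kg
- small_pot_center (a point): centre (half-way up) of a small round white pot with an orange screw lid, 40 mm in diameter at the lid, 37 mm below it, 42 mm high, standing on the bench; z up. The grip must leave its lowest 7 mm free, so that the fingers stay above the cup's rim. Under 0.1 kg
- long_trough: a plain grey open trough with a black rubber floor, fixed to the bench: floor 46 mm wide and 202 mm long, 5 mm thick, with raised lips 6 mm wide round both ends (lip tops 13 mm above the bench) and no lips along the middle 76 mm, where fingers can reach down beside a column. Between the lips it is 34 mm wide and 190 mm long, for the long column. Origin at the centre of its underside, on the bench; y along the trough, x across, z up
- short_trough: a plain grey open trough with a black rubber floor, fixed to the bench: floor 46 mm wide and 172 mm long, 5 mm thick, with raised lips 6 mm wide round both ends (lip tops 13 mm above the bench) and no lips along the middle 76 mm, where fingers can reach down beside a column. Between the lips it is 34 mm wide and 160 mm long, for the short column. Origin at the centre of its underside, on the bench; y along the trough, x across, z up
- wide_cup: a plain grey round cup with a black rubber floor, fixed to the bench: outer diameter 82 mm, inner diameter 74 mm, floor 4 mm above the bench, rim top 9 mm above the bench, for the flat tin. Origin at the centre of its underside, on the bench; z up
- narrow_cup: a plain grey round cup with a black rubber floor, fixed to the bench: outer diameter 64 mm, inner diameter 56 mm, floor 4 mm above the bench, rim top 9 mm above the bench, for the small pot. Origin at the centre of its underside, on the bench; z up
- beaker_center (a point): centre (half-way up) of a clear glass beaker, empty, 52 mm in diameter and 68 mm high, that stands to the right of the work and is not needed; z up

How it is judged:
At the end, for the whole second after the job is handed in: All four at rest in their own holders: centres within 14 mm of the holder's centre seen from above and within 4 mm of their height when standing or lying on its floor, level or upright within 0.15 rad, columns along the trough within 0.2 rad; the beaker upright within 0.3 rad (horizontal distance between long_column_center and long_trough below 0.014 m and z of long_column_center in the frame of long_trough between 0.009 and 0.017 m and angle between the y axis of long_column_center and the y axis of long_trough, either way round below 0.2 rad and angle between each of long_column_center, short_column_center, flat_tin_center, small_pot_center's own z axis and vertical below 0.15 rad and linear speed of each of long_column, short_column, flat_tin, small_pot below 0.02 m/s and horizontal distance between short_column_center and short_trough below 0.014 m and z of short_column_center in the frame of short_trough between 0.009 and 0.017 m and angle between the y axis of short_column_center and the y axis of short_trough, either way round below 0.2 rad and horizontal distance between flat_tin_center and wide_cup below 0.014 m and z of flat_tin_center in the frame of wide_cup between 0.012 and 0.02 m and horizontal distance between small_pot_center and narrow_cup below 0.014 m and z of small_pot_center in the frame of narrow_cup between 0.021 and 0.029 m and angle between beaker_center's own z axis and vertical below 0.3 rad); the robot touches nothing.
It fails at once if the beaker is knocked over (angle between beaker_center's own z axis and vertical above 0.6 rad).
It also fails if it takes over 106 s, if anything falls off the work surface, if the arm or the gripper's body presses on something with over 40 N, if the wrist force passes 120 N, or if a joint passes its speed limit or range.

## Working session

There is one attempt and no reset: what is moved stays moved. The work goes in short steps, Python scripts to look and compute and a tool call to move; the robot and the scene stay as the last step left them, time stands still between calls to the robot, and variables do not carry over. Pictures are saved under pics/ and viewed, and the job is handed in when it is done.

Besides the shell and the picture viewer there is one more tool, called after "Request:" as name(argument=value, ...), one argument or row to a line, values as JSON. carry_out: Moves the arm, as the interface text tells. Shift numbers are shares of 0.04 m and turn numbers shares of 5 degrees, none past 1 either way. Its arguments: {"type":"object","properties":{"moves":{"type":"array"}},"required":["moves"]}

```bash
ls; mkdir -p pics
python3 - <<'E'
from plant import state, grab_frame, ticket, manip
import cv2,numpy as np
s=state();print(s);print(manip, getattr(manip,'grip_depth',None))
for n in("scene","top"):
    f=grab_frame(n);np.savez(f"{n}0.npz",**f)
    cv2.imwrite(f"pics/{n}0.png",f["frame"][:,:,::-1]);print(n,f["K"],f["world_from_camera"])
E
```

```text
pics
{'time': 0.0, 'joint_pos': array([ 1.21998502e+00,  5.33858982e-02,  1.61426570e+00,  9.52508631e-06,
        1.47603528e+00, -1.19000804e-01]), 'joint_vel': array([ 0.00115474, -0.00260684, -0.00152963,  0.00065548, -0.00069545,
        0.00098775]), 'joint_efforts': array([ 8.61807393e-06, -3.93671465e+01, -3.70179570e+01, -1.92869829e-04,
        6.83135717e-03,  1.27155383e-05]), 'tool_pos': array([0.14337019, 0.6076962 , 0.23006194]), 'tool_rot': array([ 5.43709544e-04,  7.84136312e-01,  6.20587744e-01, -8.94896800e-04]), 'contact_force': array([0.00438096, 0.55476771, 0.15539004]), 'ft_torque': array([-0.02804085,  0.02799406,  0.04289744]), 'gripper_width': 1.0039205740145936}
<Robot object at 0x7f8796607a10> 0.0187
scene [[488.27240007   0.         280.15313093]
 [  0.         488.27240007 216.50985146]
 [  0.           0.           1.        ]] [[ 0.897011   -0.31778789  0.30721673  0.22243366]
 [-0.44197772 -0.63670916  0.63186798 -0.68622275]
 [-0.00519229 -0.70257547 -0.71159029  0.85911603]
 [ 0.          0.          0.          1.        ]]
top [[397.99094199   0.         278.26744741]
 [  0.         397.99094199 207.3348844 ]
 [  0.           0.           1.        ]] [[ 0.01824501 -0.99218319  0.12344895  0.43586205]
 [-0.99896695 -0.02322927 -0.03905685  0.01188548]
 [ 0.04161918 -0.12260883 -0.99158203  0.91515275]
 [ 0.          0.          0.          1.        ]]
```

View pics/scene0.png

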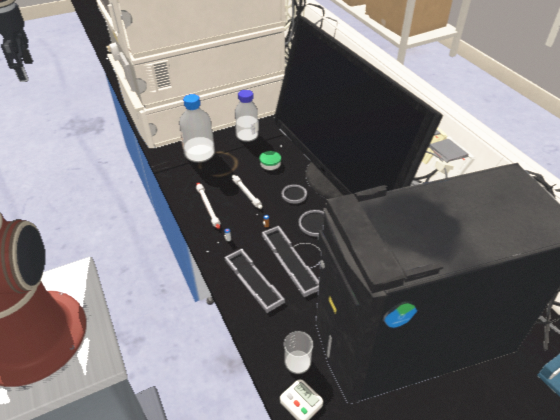

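View pics/top0.png

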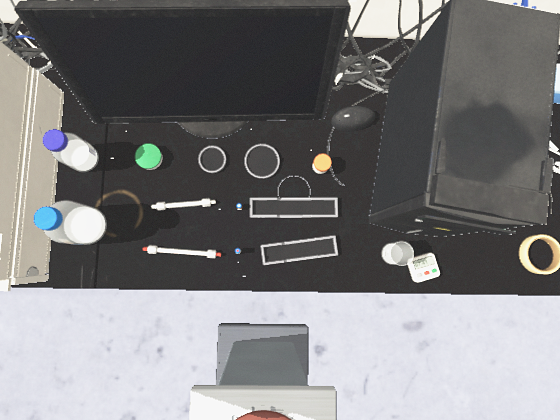

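```bash
cat > h.py <<'E'
import numpy as np,cv2
def ray(f,uv,z):
    uv=np.atleast_2d(uv).astype(float)
    T=f["world_from_camera"];d=np.c_[uv,np.ones(len(uv))]@np.linalg.inv(f["K"]).T@T[:3,:3].T
    o=T[:3,3];return o+d*((z-o[2])/d[:,2])[:,None]
def proj(f,p):
    T=np.linalg.inv(f["world_from_camera"]);c=np.atleast_2d(p)@T[:3,:3].T+T[:3,3];c=c@f["K"].T;return c[:,:2]/c[:,2:]
def blobs(m,amin=20):
    n,l,s,c=cv2.connectedComponentsWithStats(m.astype(np.uint8))
    return [(s[i],c[i],l==i) for i in range(1,n) if s[i,4]>=amin]
E
python3 - <<'E'
import numpy as np,cv2
from h import *
f=np.load("top0.npz");im=f["frame"]
c=im[125:300,40:440];cv2.imwrite("pics/crop0.png",cv2.resize(c[:,:,::-1],None,fx=2,fy=2,interpolation=cv2.INTER_CUBIC))
c=im[140:275,130:345];cv2.imwrite("pics/crop1.png",cv2.resize(c[:,:,::-1],None,fx=3.7,fy=3.7,interpolation=cv2.INTER_CUBIC))
hsv=cv2.cvtColor(im,cv2.COLOR_RGB2HSV)
bright=hsv[...,2]>90
for s,cc,m in blobs(bright,15):
    x,y,w,h,a=s
    if 100<x<430 and 120<y<275: 
        pts=cv2.findContours(m.astype(np.uint8),cv2.RETR_EXTERNAL,cv2.CHAIN_APPROX_NONE)[0][0][:,0]
        P=ray(f,pts,0.012)[:,:2].astype(np.float32)
        print(s,cc.round(1),"rect",cv2.minAreaRect(P),"circ",cv2.minEnclosingCircle(P), "col",im[m].mean(0).round())
E
```

```text
[162 122  43  12 201] [191.  126.1] rect ((0.7299531102180481, 0.2011326551437378), (0.026420846581459045, 0.09702357649803162), 1.8743672370910645) circ ((0.731132984161377, 0.20117126405239105), 0.05008113756775856) col [97. 95. 92.]
[206 129   6   6  19] [208.3 132.2] rect ((0.7198815941810608, 0.14310288429260254), (0.015116946771740913, 0.00828479416668415), 45.958946228027344) circ ((0.7222634553909302, 0.1407994031906128), 0.007703781593590975) col [94. 90. 87.]
[312 134  23  43 384] [322.5 161.5] rect ((0.6731938123703003, -0.12326350808143616), (0.10074371844530106, 0.050379034131765366), 4.3038411140441895) circ ((0.6743004322052002, -0.1376073658466339), 0.05117616057395935) col [214. 186. 136.]
[135 143  28  27 582] [148.4 156.3] rect ((0.6588889956474304, 0.2761767506599426), (0.0631948709487915, 0.057863522320985794), 46.562442779541016) circ ((0.659380316734314, 0.2759808897972107), 0.03264029324054718) col [115. 206. 144.]
[244 143  36  36 298] [261.8 160.9] rect ((0.6569957137107849, 0.01710694469511509), (0.08294671773910522, 0.08115492761135101), 1.521166205406189)
[... 3237 characters left out ...]
385] [411.  260.6] rect ((0.4310852289199829, -0.3278995752334595), (0.14304305613040924, 0.07705178111791611), 68.20021057128906) circ ((0.4308820962905884, -0.3278183043003082), 0.07168565690517426) col [216. 216. 210.]
[142 245  79  14 479] [181.2 251.2] rect ((0.44462233781814575, 0.1915980726480484), (0.17408861219882965, 0.01993560418486595), 86.5161361694336) circ ((0.44263702630996704, 0.1917189359664917), 0.0871666818857193) col [222. 211. 207.]
[234 248   7   6  36] [237.2 250.5] rect ((0.4483472406864166, 0.06736299395561218), (0.011181059293448925, 0.013496294617652893), 1.09663987159729) circ ((0.44950568675994873, 0.06517151743173599), 0.006470561493188143) col [124. 149. 190.]
```

View pics/crop1.png

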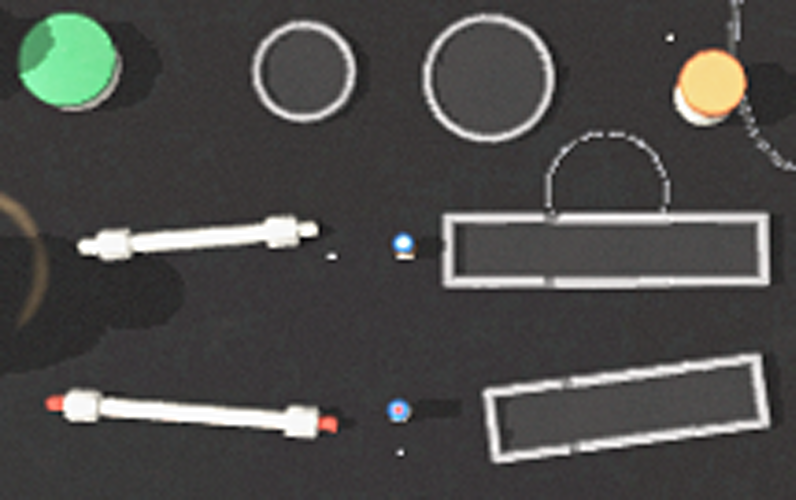

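View pics/crop0.png

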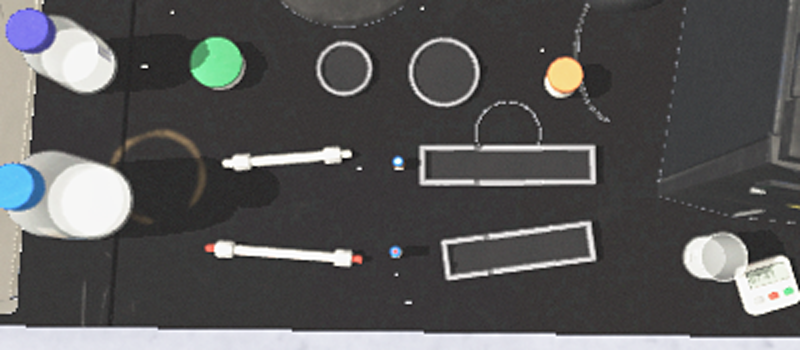

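Run:
```python
import numpy as np,cv2
from h import *
f=np.load("top0.npz");im=f["frame"];g=np.load("scene0.npz");ig=g["frame"]
def cloud(f):
    z=f["z_map"];v,u=np.mgrid[:420,:560];p=np.stack([u,v,np.ones_like(u)],-1)@np.linalg.inv(f["K"]).T*z[...,None]
    return p@f["world_from_camera"][:3,:3].T+f["world_from_camera"][:3,3]
C=cloud(f);G=cloud(g)
hsv=cv2.cvtColor(im,cv2.COLOR_RGB2HSV);hg=cv2.cvtColor(ig,cv2.COLOR_RGB2HSV)
for nm,lo,hi,z in(("green",45,85,.024),("orange",8,25,.042)):
    for F,H,X in((f,hsv,C),(g,hg,G)):
        m=(H[...,0]>lo)&(H[...,0]<hi)&(H[...,1]>80)&(H[...,2]>90)
        for s,c,mm in blobs(m,30):
            P=ray(F,c,z)[0]
            if s[4]<3000 and abs(P[1])<.4 and .3<P[0]<.8:
                pts=cv2.findContours(mm.astype(np.uint8),0,cv2.CHAIN_APPROX_NONE)[0][0][:,0]
                Q=ray(F,pts,z)[:,:2].astype(np.float32)
                print(nm,s,c.round(1),"cent",P.round(4),"circ",cv2.minEnclosingCircle(Q),"depth",np.median(X[mm],0).round(4))
for n,z,th in(("rim",.009,0),):
    pass
# trough/columns re-fit at plane
for nm,box,z in(("longT",(245,190,345,222),.013),("shortT",(255,232,342,268),.013),("shortC",(145,194,220,214),.009),("longC",(138,240,226,262),.009),("nC",(195,142,230,176),.009),("wC",(241,140,283,182),.009)):
    x0,y0,x1,y1=box;m=np.zeros((420,560),np.uint8);sub=hsv[y0:y1,x0:x1];m[y0:y1,x0:x1]=(sub[...,2]>100)
    m=max(blobs(m),key=lambda b:b[0][4])[2].astype(np.uint8)
    pts=cv2.findContours(m,0,cv2.CHAIN_APPROX_NONE)[0][0][:,0];P=ray(f,pts,z)[:,:2].astype(np.float32)
    print(nm,cv2.minAreaRect(P),cv2.minEnclosingCircle(P)[0] if nm in("nC","wC") else "", "z",np.median(C[m>0][:,2]).round(4))
for (u,v) in((238,206),(237,250),(290,187),(335,170),(320,150),(350,118)):
    w=C[v-3:v+4,u-3:u+4].reshape(-1,3);print((u,v),w[:,2].max().round(3),w.mean(0).round(3))
print("bench z",np.median(C[222:236,200:320,2]))
for X,n in((C,"top"),(G,"scene")):
  k=(X[...,0]>.3)&(X[...,0]<1.0)&(X[...,2]>.05)&(abs(X[...,1])<.45)
  for y in np.arange(-.4,.45,.05):
    q=X[k&(abs(X[...,1]-y)<.025)]
    out=[]
    for a in np.arange(.4,1.0,.05):
        r=q[(q[:,0]>=a)&(q[:,0]<a+.05)];out.append(f"{r[:,2].min():.2f}-{r[:,2].max():.2f}" if len(r)>3 else "  .  ")
    print(n,round(y,2),*out)
```

```text
green [135 143  26  26 526] [147.5 155.5] cent [0.658  0.2751 0.024 ] circ ((0.6582977175712585, 0.2750544548034668), 0.02967473864555359) depth [0.6581 0.2757 0.0225]
green [259 151  22  15 260] [269.7 157.8] cent [0.6568 0.2699 0.024 ] circ ((0.657050609588623, 0.2704051733016968), 0.03203408420085907) depth [0.6572 0.2721 0.0224]
green [396 303  19  12 135] [404.8 308.1] cent [ 0.6936 -0.291   0.024 ] circ ((0.6945886015892029, -0.29211992025375366), 0.01916293241083622) depth [ 0.5429 -0.4171  0.2907]
orange [312 153  20  19 263] [322.1 162.1] cent [ 0.6497 -0.1194  0.042 ] circ ((0.6504611968994141, -0.11828021705150604), 0.0220032949000597) depth [ 0.6499 -0.1194  0.042 ]
orange [117 190  21  12  49] [128.4 194. ] cent [0.5663 0.3059 0.042 ] circ ((0.5617831945419312, 0.3087342381477356), 0.024688012897968292) depth [5.747e-01 3.187e-01 3.000e-04]
orange [264 219   5   8  32] [266.3 222.9] cent [0.5372 0.0349 0.042 ] circ ((0.5373757481575012, 0.03634515404701233), 0.012211045250296593) depth [0.5482 0.0604 0.0125]
longT ((0.5510287880897522, -0.05801404267549515), (0.048554975
[... 3756 characters left out ...]
    .   0.05-0.10
scene 0.1   .     .     .     .     .     .   0.05-0.10 0.08-0.29 0.27-0.34   .     .     .  
scene 0.15   .     .     .     .     .     .   0.05-0.11 0.09-0.30 0.27-0.34   .     .     .  
scene 0.2   .     .     .     .     .     .   0.05-0.13 0.09-0.32 0.29-0.34   .     .     .  
scene 0.25   .     .     .     .     .     .   0.05-0.13 0.11-0.32 0.30-0.34   .     .     .  
scene 0.3   .     .     .     .     .     .   0.05-0.15 0.11-0.33 0.31-0.34   .     .     .  
scene 0.35   .   0.05-0.14 0.05-0.14   .     .     .   0.05-0.16 0.13-0.34 0.32-0.34   .     .     .  
scene 0.4   .   0.05-0.18 0.05-0.18   .   0.05-0.14 0.05-0.14 0.05-0.15 0.14-0.34 0.33-0.34   .     .     .
```

```bash
cat > go.py <<'E'
import sys,numpy as np
from scipy.spatial.transform import Rotation as R
from plant import state
# usage: go.py x y z phi_deg : remaining shift (units of 0.04m, tool axes) and turn (units of 5deg)
s=state();w,a,b,c=s["tool_rot"];M=R.from_quat([a,b,c,w]).as_matrix()
x,y,z,p=map(float,sys.argv[1:5]);p=np.radians(p)
T=np.array([[np.cos(p),np.sin(p),0],[np.sin(p),-np.cos(p),0],[0,0,-1]])
d=np.array([x,y,z])-s["tool_pos"]
print("t",round(s["time"],2),"pos",s["tool_pos"].round(4),"phi",np.degrees(np.arctan2(M[1,0],M[0,0])).round(2),"w",round(s["gripper_width"],3),"F",s["contact_force"].round(1))
print("turn",(R.from_matrix(M.T@T).as_rotvec(degrees=True)/5).round(2),"shift now",(M.T@d/.04).round(2),"shift after turn",(T.T@d/.04).round(2))
E
python3 go.py .4 .22 .23 90;python3 go.py .658 .275 .23 90
```

```text
t 0.1 pos [0.1434 0.6078 0.2302] phi 76.72 w 1.003 F [-0.  -0.5  0.1]
turn [-0.    0.02 -2.66] shift now [-7.96  8.47  0.02] shift after turn [-9.69  6.42  0.  ]
t 0.1 pos [0.1434 0.6078 0.2302] phi 76.72 w 1.003 F [-0.  -0.5  0.1]
turn [-0.    0.02 -2.66] shift now [-5.140e+00  1.443e+01  1.000e-02] shift after turn [-8.32 12.87  0.  ]
```

Request:
carry_out(
  moves=[
    [[0,0,-0.9,0,0,0,1],[0,0,-0.9,0,0,0,1],[0,0,-0.88,0,0,0,1]],
  ],
)

```text
time: 0.35
tool_pos: [0.1435, 0.6079, 0.2305]
tool_rot: [0.0, 0.705, 0.709, -0.001]
contact_force: [-0.1, 0.2, 0.4]
gripper_width: 1.001
```

Works as expected. Now tool x = +Y and tool y = +X.

Request:
carry_out(
  moves=[
    [[0,0,0,-0.8,0.53,0,1],[0,0,0,-0.8,0.53,0,1],[0,0,0,-0.8,0.53,0,1],[0,0,0,-0.8,0.53,0,1],[0,0,0,-0.8,0.53,0,1],[0,0,0,-0.8,0.53,0,1],[0,0,0,-0.8,0.53,0,1],[0,0,0,-0.8,0.53,0,1]],
  ],
)

```text
time: 1.02
tool_pos: [0.314, 0.3508, 0.2309]
tool_rot: [0.0, 0.706, 0.708, -0.0]
contact_force: [0.0, 0.4, -0.5]
gripper_width: 0.999
```

Request:
carry_out(
  moves=[
    [[0,0,0,-0.8,0.53,0,1],[0,0,0,-0.8,0.53,0,1],[0,0,0,-0.8,0.53,0,1],[0,0,0,-0.8,0.53,0,1]],
  ],
)

```text
time: 1.35
tool_pos: [0.3991, 0.223, 0.231]
tool_rot: [-0.0, 0.706, 0.708, -0.0]
contact_force: [0.5, 0.8, -0.2]
gripper_width: 0.998
```

```bash
python3 go.py .658 .275 .2 90
```

```text
t 1.35 pos [0.3991 0.223  0.231 ] phi 90.13 w 0.998 F [ 0.5  0.8 -0.2]
turn [-0.    0.    0.03] shift now [1.29 6.48 0.77] shift after turn [1.3  6.47 0.77]
```

Request:
carry_out(
  moves=[
    [[0,0,0,0.18,0.9,0,1],[0,0,0,0.18,0.9,0,1],[0,0,0,0.18,0.9,0,1],[0,0,0,0.18,0.9,0,1],[0,0,0,0.18,0.9,0.2,1],[0,0,0,0.2,0.95,0.3,1],[0,0,0,0.2,0.95,0.3,1],[0,0,0,0,0,0,1]],
  ],
)

```text
time: 2.02
tool_pos: [0.6573, 0.2767, 0.1897]
tool_rot: [-0.002, 0.707, 0.707, -0.004]
contact_force: [-1.5, -0.4, -2.2]
gripper_width: 1.003
```

```bash
python3 go.py .658 .275 .005 90
```

```text
t 2.02 pos [0.6573 0.2767 0.1897] phi 90.03 w 1.003 F [-1.5 -0.4 -2.2]
turn [-0.11  0.04  0.01] shift now [-0.03  0.06  4.62] shift after turn [-0.04  0.02  4.62]
```

Request:
carry_out(
  moves=[
    [[0,0,0,-0.04,0.02,0.9,1],[0,0,0,0,0,0.9,1],[0,0,0,0,0,0.9,1],[0,0,0,0,0,0.8,1],[0,0,0,0,0,0.5,1],[0,0,0,0,0,0.3,1],[0,0,0,0,0,0,1],[0,0,0,0,0,0,1]],
  ],
)

```text
time: 2.68
tool_pos: [0.6554, 0.2757, 0.0274]
tool_rot: [-0.0, 0.706, 0.708, -0.0]
contact_force: [-0.5, 0.5, -0.4]
gripper_width: 1.0
```

```bash
python3 go.py .658 .275 .005 90
python3 - <<'E'
from plant import grab_frame
import cv2,numpy as np
a=grab_frame("scene")["frame"][100:220,200:340];b=grab_frame("top")["frame"][100:220,80:220]
cv2.imwrite("pics/tin1.png",cv2.resize(np.hstack([a,b])[:,:,::-1],None,fx=2.8,fy=2.8))
E
```

```text
t 2.68 pos [0.6554 0.2757 0.0274] phi 90.12 w 1.0 F [-0.5  0.5 -0.4]
turn [-0.    0.    0.02] shift now [-0.02  0.07  0.56] shift after turn [-0.02  0.07  0.56]
```

View pics/tin1.png

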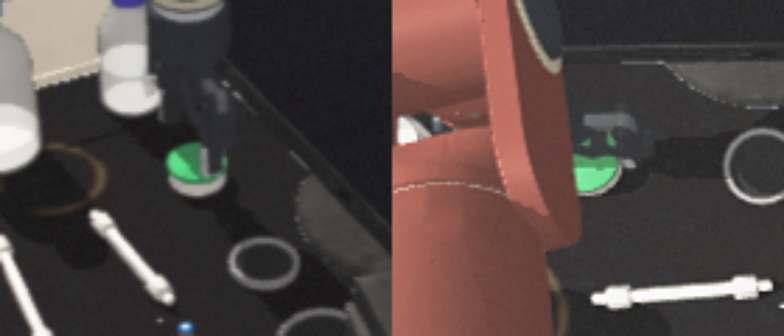

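Request:
carry_out(
  moves=[
    [[0,0,0,-0.02,0.07,0.3,1],[0,0,0,0,0,0.26,1],[0,0,0,0,0,0,1],[0,0,0,0,0,0,1]],
  ],
)

```text
time: 3.12
tool_pos: [0.6573, 0.2746, 0.0034]
tool_rot: [-0.001, 0.706, 0.708, -0.001]
contact_force: [-0.1, -0.1, 0.0]
gripper_width: 1.006
```

Request:
carry_out(
  moves=[
    [[0,0,0,0,0,0,-1],[0,0,0,0,0,0,-1],[0,0,0,0,0,0,-1],[0,0,0,0,0,0,-1],[0,0,0,0,0,0,-1],[0,0,0,0,0,0,-1],[0,0,0,0,0,0,-1],[0,0,0,0,0,0,-1]],
  ],
)

```text
time: 3.78
tool_pos: [0.6591, 0.2752, 0.0061]
tool_rot: [0.0, 0.706, 0.708, 0.001]
contact_force: [0.6, 0.7, 6.3]
gripper_width: 0.611
```

```bash
python3 go.py .658 .275 .005 90
python3 - <<'E'
from plant import grab_frame
import cv2,numpy as np
a=grab_frame("scene")["frame"][100:200,220:340]
cv2.imwrite("pics/tin2.png",cv2.resize(a[:,:,::-1],None,fx=5,fy=5,interpolation=2))
E
```

```text
t 3.78 pos [0.6591 0.2752 0.0061] phi 90.12 w 0.611 F [0.6 0.7 6.3]
turn [ 0.02 -0.01  0.02] shift now [-0.01 -0.03  0.03] shift after turn [-0.01 -0.03  0.03]
```

View pics/tin2.png

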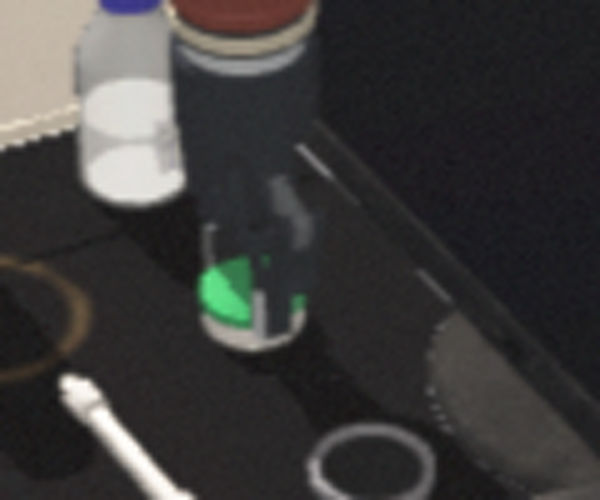

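Request:
carry_out(
  moves=[
    [[0,0,0,0,0,0,-1],[0,0,0,0,0,0,-1],[0,0,0,0,0,0,-1],[0,0,0,0,0,0,-1]],
  ],
)

```text
time: 4.17
tool_pos: [0.6591, 0.2752, 0.0061]
tool_rot: [0.0, 0.706, 0.708, 0.001]
contact_force: [0.1, 0.6, 6.2]
gripper_width: 0.609
```

Request:
carry_out(
  moves=[
    [[0,0,0,0,0,-0.2,-1],[0,0,0,0,0,-0.5,-1],[0,0,0,0,0,-0.8,-1],[0,0,0,0,0,-0.8,-1],[0,0,0,0,0,-0.5,-1],[0,0,0,0,0,0,-1]],
  ],
)

```text
time: 4.67
tool_pos: [0.6612, 0.2759, 0.1236]
tool_rot: [0.002, 0.706, 0.708, 0.004]
contact_force: [1.0, 0.6, 0.5]
gripper_width: 0.61
```

```bash
python3 go.py .658 .017 .09 90
python3 - <<'E'
from plant import grab_frame
import cv2,numpy as np
a=grab_frame("scene")["frame"][80:200,210:340]
cv2.imwrite("pics/tin3.png",cv2.resize(a[:,:,::-1],None,fx=5,fy=5,interpolation=2))
E
```

```text
t 4.67 pos [0.6612 0.2759 0.1236] phi 90.12 w 0.61 F [1.  0.6 0.5]
turn [ 0.1  -0.03  0.02] shift now [-6.47 -0.1   0.82] shift after turn [-6.47 -0.08  0.84]
```

View pics/tin3.png

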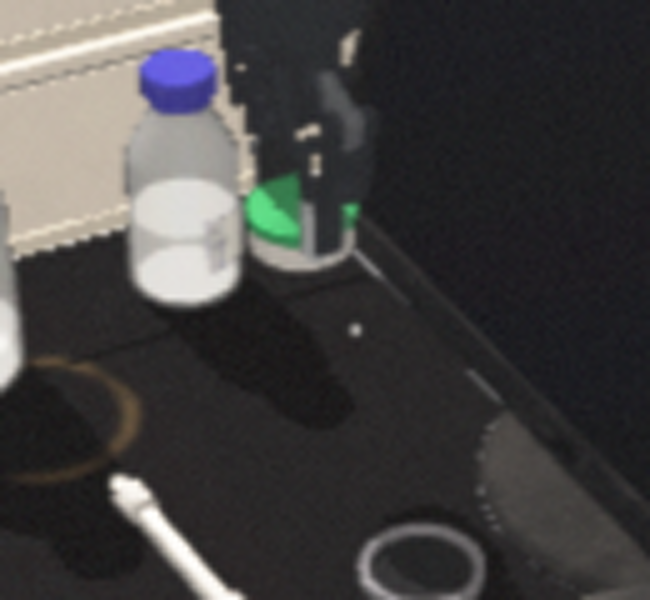

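Request:
carry_out(
  moves=[
    [[0,0,0,-0.5,0,0,-1],[0,0,0,-0.9,0,0,-1],[0,0,0,-0.95,0,0,-1],[0,0,0,-0.95,0,0,-1],[0,0,0,-0.95,0,0,-1],[0,0,0,-0.95,0,0,-1],[0,0,0,-0.8,0,0,-1],[0,0,0,-0.4,0,0,-1]],
  ],
)

```text
time: 5.38
tool_pos: [0.6568, 0.0154, 0.1139]
tool_rot: [-0.002, 0.707, 0.707, -0.002]
contact_force: [-0.5, -0.0, -0.1]
gripper_width: 0.611
```

Request:
carry_out(
  moves=[
    [[0,0,0,0,0,0,-1],[0,0,0,0,0,0,-1]],
  ],
)

```text
time: 5.55
tool_pos: [0.6577, 0.0187, 0.115]
tool_rot: [-0.001, 0.707, 0.707, -0.001]
contact_force: [-0.1, 0.1, -1.6]
gripper_width: 0.614
```

```bash
python3 go.py .658 .0172 .04 90
```

```text
t 5.55 pos [0.6577 0.0187 0.115 ] phi 90.03 w 0.614 F [-0.1  0.1 -1.6]
turn [-0.04 -0.01  0.01] shift now [-0.04  0.01  1.87] shift after turn [-0.04  0.01  1.87]
```

Request:
carry_out(
  moves=[
    [[0,0,0,-0.03,0.01,0.5,-1],[0,0,0,0,0,0.7,-1],[0,0,0,0,0,0.4,-1],[0,0,0,0,0,0.2,-1],[0,0,0,0,0,0,-1],[0,0,0,0,0,0,-1]],
  ],
)

```text
time: 6.05
tool_pos: [0.6591, 0.019, 0.0447]
tool_rot: [-0.0, 0.706, 0.708, -0.0]
contact_force: [-0.3, -1.3, 0.4]
gripper_width: 0.612
```

```bash
python3 go.py .658 .0172 .0105 90
python3 - <<'E'
from plant import grab_frame
import cv2,numpy as np
a=grab_frame("scene")["frame"][150:260,250:390];b=grab_frame("top")["frame"][120:230,190:330]
cv2.imwrite("pics/tin4.png",cv2.resize(np.hstack([a,b])[:,:,::-1],None,fx=2.8,fy=2.8))
E
```

```text
t 6.05 pos [0.6591 0.019  0.0447] phi 90.2 w 0.612 F [-0.3 -1.3  0.4]
turn [-0.01 -0.    0.04] shift now [-0.04 -0.03  0.85] shift after turn [-0.04 -0.03  0.85]
```

View pics/tin4.png

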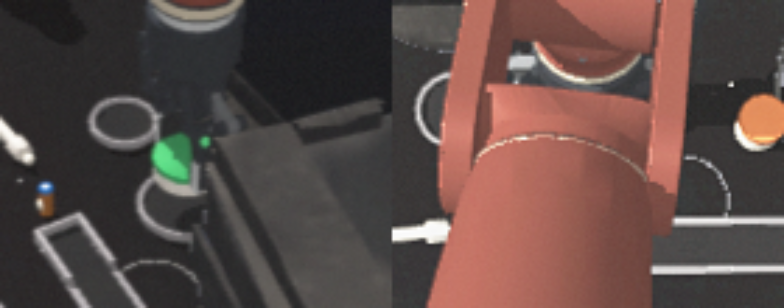

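Request:
carry_out(
  moves=[
    [[0,0,0,-0.04,-0.02,0.3,-1],[0,0,0,0,0,0.25,-1],[0,0,0,0,0,0.18,-1],[0,0,0,0,0,0.1,-1],[0,0,0,0,0,0,-1],[0,0,0,0,0,0,-1]],
  ],
)

```text
time: 6.65
tool_pos: [0.6582, 0.016, 0.0111]
tool_rot: [-0.0, 0.706, 0.708, -0.0]
contact_force: [-0.2, -0.5, 1.0]
gripper_width: 0.61
```

```bash
python3 go.py .658 .0172 .010 90
```

```text
t 6.65 pos [0.6582 0.016  0.0111] phi 90.11 w 0.61 F [-0.2 -0.5  1. ]
turn [-0.01 -0.    0.02] shift now [ 0.03 -0.    0.03] shift after turn [ 0.03 -0.    0.03]
```

Request:
carry_out(
  moves=[
    [[0,0,0,0,0,0,1],[0,0,0,0,0,0,1],[0,0,0,0,0,0,1],[0,0,0,0,0,0,1],[0,0,0,0,0,0,1],[0,0,0,0,0,0,1]],
  ],
)

```text
time: 7.15
tool_pos: [0.6585, 0.0162, 0.0118]
tool_rot: [0.0, 0.706, 0.708, 0.0]
contact_force: [-0.1, 0.7, 0.1]
gripper_width: 0.995
```

Request:
carry_out(
  moves=[
    [[0,0,0,0,0,-0.5,1],[0,0,0,0,0,-0.9,1],[0,0,0,0,0,-0.9,1],[0,0,0,0,0,-0.6,1],[0,0,0,0,0,0,1]],
  ],
)

```text
time: 7.57
tool_pos: [0.6628, 0.0158, 0.1361]
tool_rot: [0.005, 0.706, 0.708, 0.004]
contact_force: [0.9, -0.5, 0.6]
gripper_width: 0.999
```

```bash
python3 go.py .65 -.119 .11 90
python3 - <<'E'
from plant import grab_frame
import cv2,numpy as np
from h import *
f=grab_frame("scene");im=f["frame"]
a=im[150:260,250:390]
cv2.imwrite("pics/tin5.png",cv2.resize(a[:,:,::-1],None,fx=4,fy=4))
H=cv2.cvtColor(im,cv2.COLOR_RGB2HSV);m=(H[...,0]>45)&(H[...,0]<85)&(H[...,1]>80)&(H[...,2]>90)
for s,c,mm in blobs(m,30):
    if s[1]<270: print(s,c,ray(f,c,.028))
E
```

```text
t 7.57 pos [0.6628 0.0158 0.1361] phi 90.12 w 0.999 F [ 0.9 -0.5  0.6]
turn [0.15 0.01 0.03] shift now [-3.37 -0.33  0.65] shift after turn [-3.37 -0.32  0.65]
[304 208  21  19 323] [314.45820433 216.80495356] [[0.65415837 0.01428505 0.028     ]]
```

View pics/tin5.png

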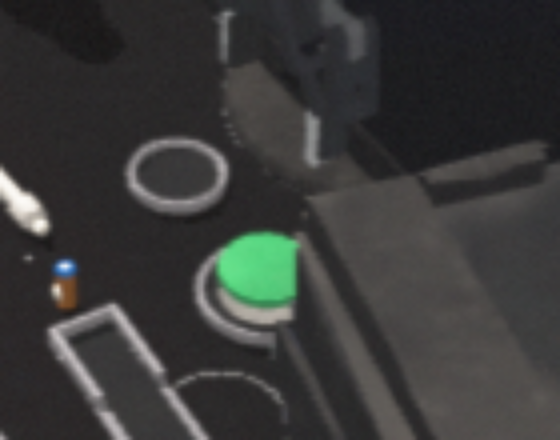

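Run:
```python
import numpy as np
for n in("top0","scene0"):
    f=np.load(n+".npz");z=f["z_map"];v,u=np.mgrid[:420,:560];p=np.stack([u,v,np.ones_like(u)],-1)@np.linalg.inv(f["K"]).T*z[...,None]
    X=p@f["world_from_camera"][:3,:3].T+f["world_from_camera"][:3,3]
    for a in np.arange(.45,.8,.05):
        k=(X[...,0]>a)&(X[...,0]<a+.05)&(X[...,2]>.05)&(X[...,2]<.5)&(X[...,1]<-.15)
        print(n,a.round(2),np.percentile(X[k][:,1],[99.5,98]).round(3), X[k][:,1].max().round(3))
    k=(X[...,2]>.05)&(X[...,2]<.12)&(X[...,0]>.6)&(X[...,1]>-.15)&(X[...,1]<.3);print("monitor front x",np.percentile(X[k][:,0],[.5,2]))
```

```text
top0 0.45 [-0.261 -0.265] -0.255
top0 0.5 [-0.232 -0.233] -0.229
top0 0.55 [-0.236 -0.237] -0.234
top0 0.6 [-0.244 -0.245] -0.241
top0 0.65 [-0.252 -0.253] -0.248
top0 0.7 [-0.26  -0.261] -0.257
top0 0.75 [-0.268 -0.269] -0.265
monitor front x [0.72636369 0.72839094]
scene0 0.45 [-0.266 -0.274] -0.263
scene0 0.5 [-0.235 -0.24 ] -0.232
scene0 0.55 [-0.246 -0.251] -0.241
scene0 0.6 [-0.251 -0.256] -0.247
scene0 0.65 [-0.256 -0.263] -0.251
scene0 0.7 [-0.264 -0.272] -0.259
scene0 0.75 [-0.272 -0.279] -0.265
monitor front x [0.7289081  0.73102444]
```

Request:
carry_out(
  moves=[
    [[0,0,0,-0.5,-0.1,0,1],[0,0,0,-0.8,-0.1,0,1],[0,0,0,-0.8,-0.1,0,1],[0,0,0,-0.8,0,0,1],[0,0,0,-0.45,0,0,1],[0,0,0,0,0,0,1],[0,0,0,0,0,0,1]],
  ],
)

```text
time: 8.2
tool_pos: [0.6457, -0.1184, 0.1259]
tool_rot: [-0.001, 0.707, 0.707, -0.0]
contact_force: [-0.7, 0.1, -0.7]
gripper_width: 0.998
```

```bash
python3 go.py .65 -.119 .04 90
python3 - <<'E'
from plant import grab_frame
import cv2,numpy as np
b=grab_frame("top")["frame"][110:230,240:400]
cv2.imwrite("pics/pot1.png",cv2.resize(b[:,:,::-1],None,fx=4,fy=4))
E
```

```text
t 8.2 pos [ 0.6457 -0.1184  0.1259] phi 90.01 w 0.998 F [-0.7  0.1 -0.7]
turn [-0.03 -0.01  0.  ] shift now [-0.02  0.11  2.15] shift after turn [-0.02  0.11  2.15]
```

View pics/pot1.png

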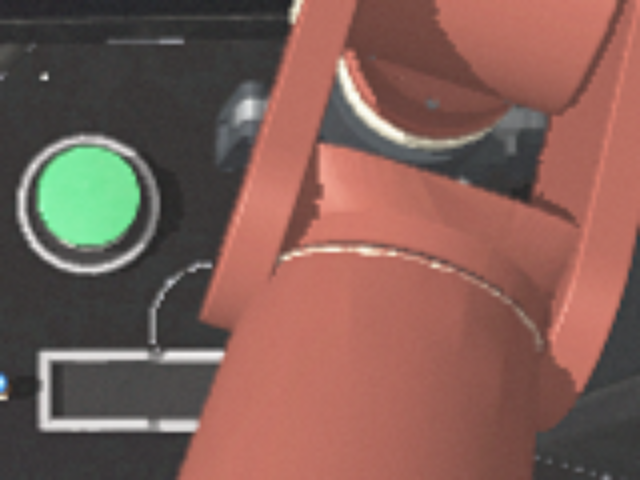

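Request:
carry_out(
  moves=[
    [[0,0,0,-0.02,0.11,0.5,1],[0,0,0,0,0,0.8,1],[0,0,0,0,0,0.7,1],[0,0,0,0,0,0.4,1],[0,0,0,0,0,0.2,1],[0,0,0,0,0,0,1],[0,0,0,0,0,0,1]],
  ],
)

```text
time: 8.83
tool_pos: [0.6513, -0.1178, 0.0238]
tool_rot: [-0.0, 0.706, 0.708, 0.0]
contact_force: [0.1, -0.0, 0.6]
gripper_width: 0.996
```

```bash
python3 go.py .65 -.119 .014 90
```

```text
t 8.83 pos [ 0.6513 -0.1178  0.0238] phi 90.18 w 0.996 F [ 0.1 -0.   0.6]
turn [-0.   -0.    0.04] shift now [-0.03 -0.03  0.25] shift after turn [-0.03 -0.03  0.25]
```

Request:
carry_out(
  moves=[
    [[0,0,0,-0.03,-0.03,0.25,1],[0,0,0,0,0,0,0],[0,0,0,0,0,0,-1],[0,0,0,0,0,0,-1],[0,0,0,0,0,0,-1],[0,0,0,0,0,0,-1],[0,0,0,0,0,0,-1],[0,0,0,0,0,0,-1]],
  ],
)

```text
time: 9.5
tool_pos: [0.6507, -0.1202, 0.0148]
tool_rot: [0.001, 0.706, 0.708, 0.0]
contact_force: [0.1, -0.8, 3.5]
gripper_width: 0.446
```

Request:
carry_out(
  moves=[
    [[0,0,0,0,0,0,-1],[0,0,0,0,0,0,-1],[0,0,0,0,0,0,-1],[0,0,0,0,0,0,-1]],
  ],
)

```text
time: 9.83
tool_pos: [0.6507, -0.1202, 0.0148]
tool_rot: [0.001, 0.706, 0.708, 0.0]
contact_force: [-1.2, -0.3, 5.7]
gripper_width: 0.445
```

```bash
python3 go.py .65 -.119 .014 90
```

```text
t 9.83 pos [ 0.6507 -0.1202  0.0148] phi 90.12 w 0.445 F [-1.2 -0.3  5.7]
turn [0.02 0.01 0.02] shift now [ 0.03 -0.02  0.02] shift after turn [ 0.03 -0.02  0.02]
```

Request:
carry_out(
  moves=[
    [[0,0,0,0,0,-0.3,-1],[0,0,0,0,0,-0.7,-1],[0,0,0,0,0,-0.9,-1],[0,0,0,0,0,-0.7,-1],[0,0,0,0,0,-0.3,-1],[0,0,0,0,0,0,-1]],
  ],
)

```text
time: 10.33
tool_pos: [0.652, -0.1205, 0.1342]
tool_rot: [0.003, 0.706, 0.708, 0.002]
contact_force: [0.8, 0.4, 0.6]
gripper_width: 0.45
```

Request:
carry_out(
  moves=[
    [[0,0,0,0.5,0,0,-1],[0,0,0,0.9,0,0,-1],[0,0,0,0.95,0,0,-1],[0,0,0,0.95,0.05,0,-1],[0,0,0,0.95,0.05,0,-1],[0,0,0,0.9,0.05,0,-1],[0,0,0,0.7,0.05,0,-1],[0,0,0,0.4,0,0,-1]],
  ],
)

```text
time: 11.0
tool_pos: [0.6554, 0.1332, 0.1264]
tool_rot: [-0.002, 0.705, 0.709, -0.002]
contact_force: [0.3, 0.3, -0.4]
gripper_width: 0.45
```

Request:
carry_out(
  moves=[
    [[0,0,0,0,0,0,-1],[0,0,0,0,0,0,-1]],
  ],
)

```text
time: 11.17
tool_pos: [0.6562, 0.1302, 0.1276]
tool_rot: [-0.001, 0.706, 0.708, -0.002]
contact_force: [0.4, 0.7, -0.6]
gripper_width: 0.449
```

```bash
python3 go.py .659 .1325 .045 90
```

```text
t 11.17 pos [0.6562 0.1302 0.1276] phi 90.19 w 0.449 F [ 0.4  0.7 -0.6]
turn [-0.04  0.01  0.04] shift now [0.06 0.08 2.06] shift after turn [0.06 0.07 2.06]
```

Request:
carry_out(
  moves=[
    [[0,0,0,0.06,0.06,0.4,-1],[0,0,0,0,0,0.7,-1],[0,0,0,0,0,0.6,-1],[0,0,0,0,0,0.3,-1],[0,0,0,0,0,0,-1],[0,0,0,0,0,0,-1]],
  ],
)

```text
time: 11.67
tool_pos: [0.6591, 0.1315, 0.0483]
tool_rot: [-0.001, 0.707, 0.707, -0.001]
contact_force: [1.2, -0.1, -0.0]
gripper_width: 0.448
```

```bash
python3 go.py .6585 .1325 .0188 90
python3 - <<'E'
from plant import grab_frame
import cv2,numpy as np
a=grab_frame("scene")["frame"][130:250,230:370]
cv2.imwrite("pics/pot2.png",cv2.resize(a[:,:,::-1],None,fx=4,fy=4))
E
```

```text
t 11.67 pos [0.6591 0.1315 0.0483] phi 90.04 w 0.448 F [ 1.2 -0.1 -0. ]
turn [-0.03  0.    0.01] shift now [ 0.03 -0.01  0.74] shift after turn [ 0.03 -0.02  0.74]
```

View pics/pot2.png

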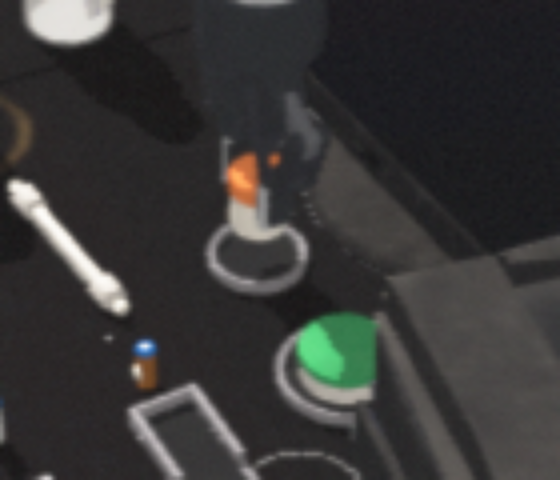

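Request:
carry_out(
  moves=[
    [[0,0,0,0.03,-0.01,0.3,-1],[0,0,0,0,0,0.2,-1],[0,0,0,0,0,0.14,-1],[0,0,0,0,0,0.09,-1],[0,0,0,0,0,0,-1],[0,0,0,0,0,0,-1]],
  ],
)

```text
time: 12.22
tool_pos: [0.6592, 0.1338, 0.0203]
tool_rot: [-0.0, 0.706, 0.708, -0.0]
contact_force: [0.2, 1.1, 0.2]
gripper_width: 0.448
```

```bash
python3 go.py .6585 .1325 .0188 90
```

```text
t 12.22 pos [0.6592 0.1338 0.0203] phi 90.13 w 0.448 F [0.2 1.1 0.2]
turn [-0.    0.    0.03] shift now [-0.03 -0.02  0.04] shift after turn [-0.03 -0.02  0.04]
```

Request:
carry_out(
  moves=[
    [[0,0,0,-0.02,0,0.03,-1],[0,0,0,0,0,0,-1],[0,0,0,0,0,0,1],[0,0,0,0,0,0,1],[0,0,0,0,0,0,1],[0,0,0,0,0,0,1],[0,0,0,0,0,0,1],[0,0,0,0,0,0,1]],
  ],
)

```text
time: 12.88
tool_pos: [0.6594, 0.1329, 0.0193]
tool_rot: [0.0, 0.706, 0.708, 0.0]
contact_force: [1.3, 0.5, 0.2]
gripper_width: 0.995
```

Request:
carry_out(
  moves=[
    [[0,0,0,0,0,-0.4,1],[0,0,0,0,0,-0.8,1],[0,0,0,0,0,-0.9,1],[0,0,0,0,0,-0.5,1],[0,0,0,0,0,0,1]],
  ],
)

```text
time: 13.3
tool_pos: [0.6637, 0.1334, 0.1324]
tool_rot: [0.004, 0.706, 0.708, 0.005]
contact_force: [1.9, -0.9, 0.3]
gripper_width: 1.005
```

```bash
python3 go.py .5516 .193 .1 6
python3 - <<'E'
from plant import grab_frame
import cv2,numpy as np
a=grab_frame("scene")["frame"][130:250,230:370]
cv2.imwrite("pics/pot3.png",cv2.resize(a[:,:,::-1],None,fx=4,fy=4))
E
```

```text
t 13.3 pos [0.6637 0.1334 0.1324] phi 90.12 w 1.005 F [ 1.9 -0.9  0.3]
turn [ 0.11 -0.12 16.82] shift now [ 1.5  -2.81  0.78] shift after turn [-2.63 -1.77  0.81]
```

View pics/pot3.png

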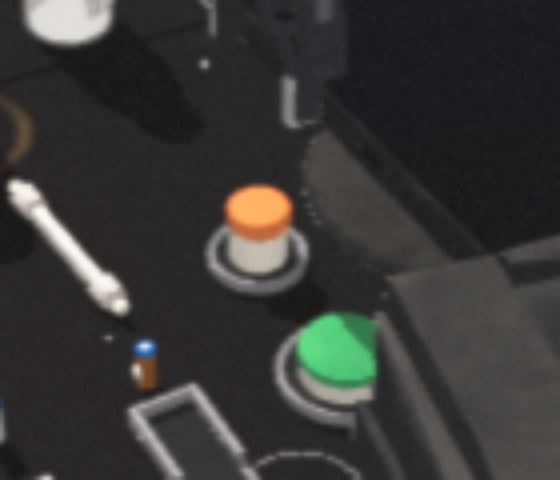

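Request:
carry_out(
  moves=[
    [[0,0,0,0.2,-0.5,0,1],[0,0,0,0.45,-0.8,0,1],[0,0,0,0.45,-0.8,0,1],[0,0,0,0.35,-0.6,0,1],[0,0,1,0,0,0,1],[0,0,1,0,0,0,1],[0,0,1,0,0,0,1],[0,0,1,0,0,0,1]],
  ],
)

```text
time: 14.02
tool_pos: [0.55, 0.1907, 0.1222]
tool_rot: [-0.0, 0.82, 0.573, -0.001]
contact_force: [0.1, -0.2, -0.4]
gripper_width: 0.996
```

Request:
carry_out(
  moves=[
    [[0,0,1,0,0,0,1],[0,0,1,0,0,0,1],[0,0,1,0,0,0,1],[0,0,1,0,0,0,1],[0,0,1,0,0,0,1],[0,0,1,0,0,0,1],[0,0,1,0,0,0,1],[0,0,1,0,0,0,1]],
  ],
)

```text
time: 14.68
tool_pos: [0.5502, 0.1905, 0.122]
tool_rot: [-0.0, 0.966, 0.258, -0.001]
contact_force: [-0.4, 1.2, -0.2]
gripper_width: 1.002
```

Request:
carry_out(
  moves=[
    [[0,0,1,0,0,0,1],[0,0,1,0,0,0,1],[0,0,1,0,0,0,1],[0,0,0.8,0,0,0,1],[0,0,0.5,0,0,0,1],[0,0,0,0,0,0,1],[0,0,0,0,0,0,1]],
  ],
)

```text
time: 15.27
tool_pos: [0.5505, 0.1906, 0.1224]
tool_rot: [0.0, 0.997, 0.076, -0.001]
contact_force: [0.2, -0.2, -0.6]
gripper_width: 0.999
```

```bash
python3 go.py .5516 .193 .06 6.1
```

```text
t 15.27 pos [0.5505 0.1906 0.1224] phi 8.69 w 0.999 F [ 0.2 -0.2 -0.6]
turn [0.   0.02 0.52] shift now [ 0.04 -0.06  1.56] shift after turn [ 0.03 -0.06  1.56]
```

Request:
carry_out(
  moves=[
    [[0,0,0.4,0.03,-0.06,0.5,1],[0,0,0.12,0,0,0.8,1],[0,0,0,0,0,0.6,1],[0,0,0,0,0,0.3,1],[0,0,0,0,0,0.1,1],[0,0,0,0,0,0,1],[0,0,0,0,0,0,1]],
  ],
)

```text
time: 15.85
tool_pos: [0.553, 0.1934, 0.0325]
tool_rot: [-0.0, 0.999, 0.053, 0.001]
contact_force: [-0.3, -0.6, -0.1]
gripper_width: 1.002
```

```bash
python3 go.py .5516 .193 .0035 6.1
python3 - <<'E'
from plant import grab_frame
import cv2,numpy as np
a=grab_frame("scene")["frame"][140:250,180:320]
cv2.imwrite("pics/sc1.png",cv2.resize(a[:,:,::-1],None,fx=4,fy=4))
E
```

```text
t 15.85 pos [0.553  0.1934 0.0325] phi 6.04 w 1.002 F [-0.3 -0.6 -0.1]
turn [-0.   -0.02 -0.01] shift now [-0.04  0.01  0.72] shift after turn [-0.04  0.01  0.72]
```

View pics/sc1.png

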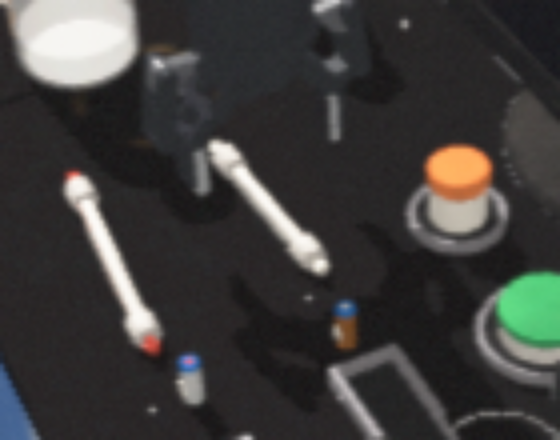

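Request:
carry_out(
  moves=[
    [[0,0,0,-0.03,0.01,0.3,1],[0,0,0,0,0,0.25,1],[0,0,0,0,0,0.13,1],[0,0,0,0,0,0,1],[0,0,0,0,0,0,1]],
  ],
)

```text
time: 16.32
tool_pos: [0.5503, 0.1926, 0.0032]
tool_rot: [0.0, 0.999, 0.053, -0.001]
contact_force: [-0.2, 0.9, -0.9]
gripper_width: 1.003
```

```bash
python3 go.py .5516 .193 .0035 6.1
```

```text
t 16.32 pos [0.5503 0.1926 0.0032] phi 6.02 w 1.003 F [-0.2  0.9 -0.9]
turn [ 0.    0.02 -0.02] shift now [ 0.03 -0.01 -0.01] shift after turn [ 0.03 -0.01 -0.01]
```

Request:
carry_out(
  moves=[
    [[0,0,0,0,0,-0.02,0],[0,0,0,0,0,0,-0.2],[0,0,0,0,0,0,-1],[0,0,0,0,0,0,-1],[0,0,0,0,0,0,-1],[0,0,0,0,0,0,-1],[0,0,0,0,0,0,-1],[0,0,0,0,0,0,-1]],
  ],
)

```text
time: 16.98
tool_pos: [0.5514, 0.1928, 0.0055]
tool_rot: [-0.0, 0.999, 0.052, 0.0]
contact_force: [-0.5, -0.6, 2.9]
gripper_width: 0.173
```

Request:
carry_out(
  moves=[
    [[0,0,0,0,0,0,-1],[0,0,0,0,0,0,-1],[0,0,0,0,0,0,-1],[0,0,0,0,0,0,-1]],
  ],
)

```text
time: 17.32
tool_pos: [0.5514, 0.1928, 0.0055]
tool_rot: [-0.0, 0.999, 0.053, 0.0]
contact_force: [-0.4, -0.1, 4.9]
gripper_width: 0.175
```

```bash
python3 go.py .5516 .193 .0035 6.1
```

```text
t 17.32 pos [0.5514 0.1928 0.0055] phi 6.02 w 0.175 F [-0.4 -0.1  4.9]
turn [-0.   -0.01 -0.02] shift now [ 0.01 -0.    0.05] shift after turn [ 0.01 -0.    0.05]
```

Request:
carry_out(
  moves=[
    [[0,0,0,0,0,-0.2,-1],[0,0,0,0,0,-0.5,-1],[0,0,0,0,0,-0.8,-1],[0,0,0,0,0,-0.7,-1],[0,0,-0.3,0,0,-0.4,-1],[0,0,-0.2,0,0,0,-1],[0,0,0,0,0,0,-1]],
  ],
)

```text
time: 17.9
tool_pos: [0.5508, 0.1927, 0.1089]
tool_rot: [-0.0, 0.997, 0.074, 0.0]
contact_force: [-0.1, -0.2, -2.3]
gripper_width: 0.173
```

```bash
python3 go.py .453 -.072 .1 8.6
python3 - <<'E'
from plant import grab_frame
import cv2,numpy as np
a=grab_frame("scene")["frame"][100:250,160:340]
cv2.imwrite("pics/sc2.png",cv2.resize(a[:,:,::-1],None,fx=4,fy=4))
E
```

```text
t 17.9 pos [0.5508 0.1927 0.1089] phi 8.54 w 0.173 F [-0.1 -0.2 -2.3]
turn [-0.   -0.01 -0.01] shift now [-3.4   6.18  0.22] shift after turn [-3.41  6.18  0.22]
```

View pics/sc2.png

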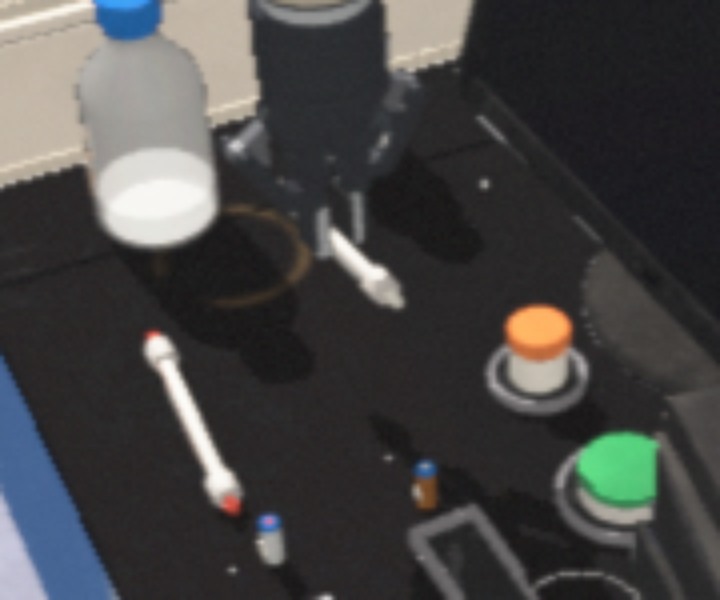

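Request:
carry_out(
  moves=[
    [[0,0,0,-0.25,0.45,0,-1],[0,0,0,-0.42,0.77,0,-1],[0,0,0,-0.45,0.82,0,-1],[0,0,0,-0.45,0.82,0,-1],[0,0,0,-0.45,0.82,0,-1],[0,0,0,-0.45,0.82,0,-1],[0,0,0,-0.43,0.77,0,-1],[0,0,0,-0.3,0.55,0,-1]],
  ],
)

```text
time: 18.62
tool_pos: [0.4556, -0.058, 0.1058]
tool_rot: [-0.001, 0.997, 0.073, -0.003]
contact_force: [-0.2, -0.7, -1.4]
gripper_width: 0.168
```

Request:
carry_out(
  moves=[
    [[0,0,0,-0.2,0.36,0,-1],[0,0,0,0,0,0,-1],[0,0,0,0,0,0,-1],[0,0,0,0,0,0,-1]],
  ],
)

```text
time: 18.95
tool_pos: [0.4521, -0.0711, 0.1072]
tool_rot: [-0.001, 0.997, 0.074, -0.001]
contact_force: [1.0, 0.6, -2.4]
gripper_width: 0.174
```

```bash
python3 go.py .453 -.072 .04 8.6
```

```text
t 18.95 pos [ 0.4521 -0.0711  0.1072] phi 8.51 w 0.174 F [ 1.   0.6 -2.4]
turn [-0.02  0.03 -0.02] shift now [0.02 0.03 1.68] shift after turn [0.02 0.03 1.68]
```

Request:
carry_out(
  moves=[
    [[0,0,0,0.02,0.03,0.4,-1],[0,0,0,0,0,0.6,-1],[0,0,0,0,0,0.45,-1],[0,0,0,0,0,0.23,-1],[0,0,0,0,0,0,-1],[0,0,0,0,0,0,-1]],
  ],
)

```text
time: 19.45
tool_pos: [0.4538, -0.0722, 0.0413]
tool_rot: [-0.0, 0.997, 0.075, -0.001]
contact_force: [0.1, -0.2, -1.2]
gripper_width: 0.178
```

```bash
python3 go.py .453 -.072 .0108 8.6
python3 - <<'E'
from plant import grab_frame
import cv2,numpy as np
a=grab_frame("scene")["frame"][200:330,180:340]
cv2.imwrite("pics/sc3.png",cv2.resize(a[:,:,::-1],None,fx=4,fy=4))
E
```

```text
t 19.45 pos [ 0.4538 -0.0722  0.0413] phi 8.58 w 0.178 F [ 0.1 -0.2 -1.2]
turn [-0.01  0.01 -0.  ] shift now [-0.02 -0.01  0.76] shift after turn [-0.02 -0.01  0.76]
```

View pics/sc3.png

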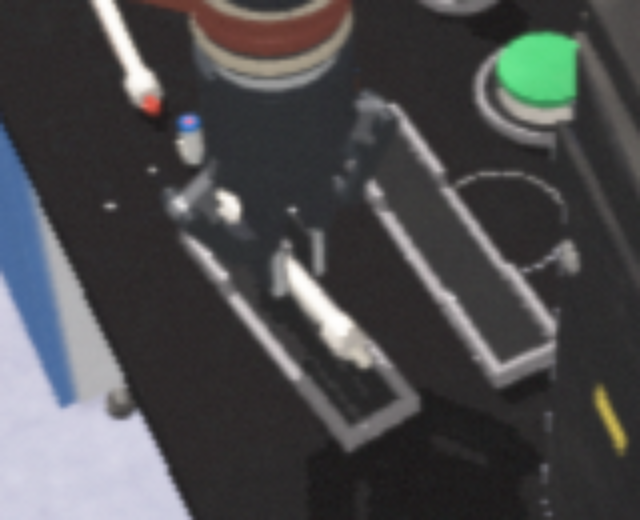

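Request:
carry_out(
  moves=[
    [[0,0,0,-0.02,0,0.3,-1],[0,0,0,0,0,0.22,-1],[0,0,0,0,0,0.14,-1],[0,0,0,0,0,0.08,-1],[0,0,0,0,0,0,-1],[0,0,0,0,0,0,-1]],
  ],
)

```text
time: 20.0
tool_pos: [0.4534, -0.0731, 0.0123]
tool_rot: [0.0, 0.997, 0.074, 0.0]
contact_force: [0.2, 0.7, -1.1]
gripper_width: 0.172
```

```bash
python3 go.py .453 -.072 .0108 8.6
python3 - <<'E'
from plant import grab_frame
import cv2,numpy as np
a=grab_frame("scene")["frame"][200:330,180:340]
cv2.imwrite("pics/sc4.png",cv2.resize(a[:,:,::-1],None,fx=4,fy=4))
E
```

```text
t 20.0 pos [ 0.4534 -0.0731  0.0123] phi 8.52 w 0.172 F [ 0.2  0.7 -1.1]
turn [ 0.   -0.   -0.02] shift now [-0.   -0.03  0.04] shift after turn [-0.   -0.03  0.04]
```

View pics/sc4.png

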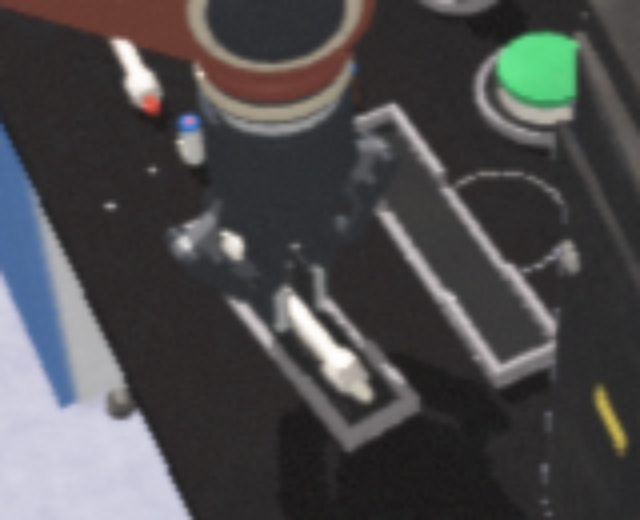

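Request:
carry_out(
  moves=[
    [[0,0,0,0,0,0.04,-1],[0,0,0,0,0,0,-1],[0,0,0,0,0,0,0],[0,0,0,0,0,0,0],[0,0,0,0,0,0,0],[0,0,0,0,0,0,0],[0,0,0,0,0,0,0]],
  ],
)

```text
time: 20.63
tool_pos: [0.4534, -0.0732, 0.0108]
tool_rot: [0.0, 0.997, 0.074, 0.0]
contact_force: [0.1, -0.5, 0.7]
gripper_width: 0.498
```

Request:
carry_out(
  moves=[
    [[0,0,0,0,0,-0.3,0],[0,0,0,0,0,-0.7,0],[0,0,0,0,0,-0.8,1],[0,0,0,0,0,-0.7,1],[0,0,0,0,0,0,1],[0,0,0,0,0,0,1]],
  ],
)

```text
time: 21.13
tool_pos: [0.4549, -0.0736, 0.113]
tool_rot: [0.001, 0.997, 0.074, 0.002]
contact_force: [-0.2, 0.7, 0.2]
gripper_width: 0.998
```

```bash
python3 go.py .4447 .1922 .1 -3.4
python3 - <<'E'
from plant import grab_frame
import cv2,numpy as np
a=grab_frame("scene")["frame"][200:330,180:340]
cv2.imwrite("pics/sc5.png",cv2.resize(a[:,:,::-1],None,fx=4,fy=4))
E
```

```text
t 21.13 pos [ 0.4549 -0.0736  0.113 ] phi 8.52 w 0.998 F [-0.2  0.7  0.2]
turn [ 0.02 -0.06  2.38] shift now [ 0.73 -6.61  0.31] shift after turn [-0.65 -6.62  0.33]
```

View pics/sc5.png

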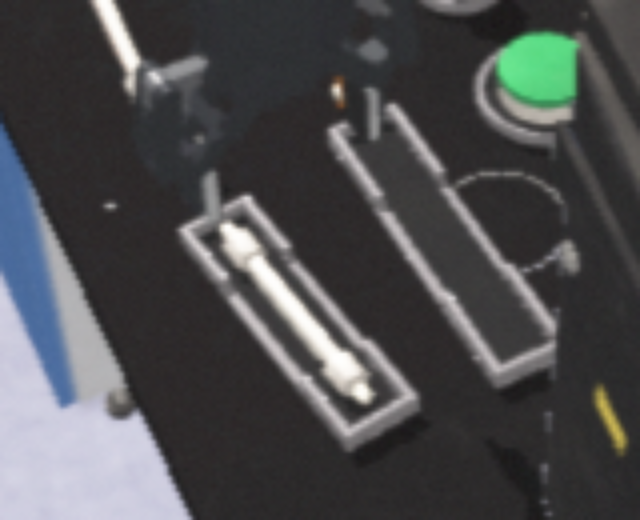

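Request:
carry_out(
  moves=[
    [[0,0,0,0.05,-0.5,0,1],[0,0,0,0.1,-0.9,0,1],[0,0,0,0.1,-0.95,0,1],[0,0,0,0.1,-0.95,0,1],[0,0,0,0.1,-0.95,0,1],[0,0,0,0.1,-0.95,0,1],[0,0,0,0.1,-0.9,0,1],[0,0,0,0.08,-0.5,0,1]],
  ],
)

```text
time: 21.85
tool_pos: [0.4409, 0.1951, 0.1084]
tool_rot: [-0.0, 0.997, 0.076, -0.002]
contact_force: [0.6, 0.4, -0.1]
gripper_width: 0.998
```

Request:
carry_out(
  moves=[
    [[0,0,0.9,0,0,0,1],[0,0,0.9,0,0,0,1],[0,0,0.57,0,0,0,1],[0,0,0,0,0,0,1],[0,0,0,0,0,0,1]],
  ],
)

```text
time: 22.27
tool_pos: [0.4419, 0.1921, 0.1088]
tool_rot: [0.0, 1.0, -0.028, -0.002]
contact_force: [0.3, -0.9, -1.0]
gripper_width: 1.002
```

```bash
python3 go.py .4447 .1922 .03 -3.4
```

```text
t 22.27 pos [0.4419 0.1921 0.1088] phi -3.25 w 1.002 F [ 0.3 -0.9 -1. ]
turn [0.01 0.03 0.03] shift now [ 0.08 -0.01  1.97] shift after turn [ 0.07 -0.01  1.97]
```

Request:
carry_out(
  moves=[
    [[0,0,0.03,0.06,0,0.5,1],[0,0,0,0,0,0.7,1],[0,0,0,0,0,0.5,1],[0,0,0,0,0,0.25,1],[0,0,0,0,0,0,1],[0,0,0,0,0,0,1]],
  ],
)

```text
time: 22.77
tool_pos: [0.4451, 0.192, 0.0321]
tool_rot: [0.0, 1.0, -0.03, -0.001]
contact_force: [-0.1, 0.3, 1.4]
gripper_width: 0.997
```

```bash
python3 go.py .4447 .1922 .004 -3.4
python3 - <<'E'
from plant import grab_frame
import cv2,numpy as np
a=grab_frame("scene")["frame"][140:260,150:310]
cv2.imwrite("pics/lc1.png",cv2.resize(a[:,:,::-1],None,fx=4,fy=4))
E
```

```text
t 22.77 pos [0.4451 0.192  0.0321] phi -3.47 w 0.997 F [-0.1  0.3  1.4]
turn [ 0.01  0.01 -0.01] shift now [-0.01 -0.01  0.7 ] shift after turn [-0.01 -0.    0.7 ]
```

View pics/lc1.png

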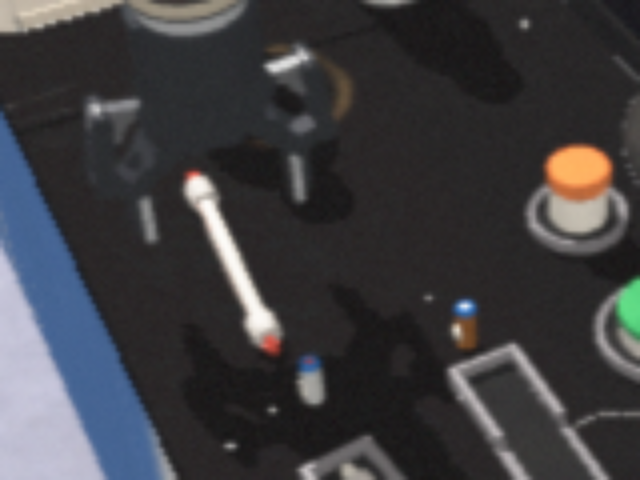

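Request:
carry_out(
  moves=[
    [[0,0,0,0,0,0.3,1],[0,0,0,0,0,0.22,1],[0,0,0,0,0,0.12,1],[0,0,0,0,0,0,1],[0,0,0,0,0,0,0.2]],
  ],
)

```text
time: 23.23
tool_pos: [0.445, 0.1921, 0.0064]
tool_rot: [0.0, 1.0, -0.03, -0.0]
contact_force: [-0.2, 0.2, 0.5]
gripper_width: 0.883
```

Request:
carry_out(
  moves=[
    [[0,0,0,0,0,0,-0.2],[0,0,0,0,0,0,-1],[0,0,0,0,0,0,-1],[0,0,0,0,0,0,-1],[0,0,0,0,0,0,-1],[0,0,0,0,0,0,-1],[0,0,0,0,0,0,-1],[0,0,0,0,0,0,-1]],
  ],
)

```text
time: 23.9
tool_pos: [0.4458, 0.1923, 0.0075]
tool_rot: [-0.0, 1.0, -0.03, 0.0]
contact_force: [-0.2, -1.3, 4.5]
gripper_width: 0.172
```

Request:
carry_out(
  moves=[
    [[0,0,0,0,0,0,-1],[0,0,0,0,0,0,-1],[0,0,0,0,0,0,-1]],
  ],
)

```text
time: 24.15
tool_pos: [0.4458, 0.1923, 0.0074]
tool_rot: [-0.0, 1.0, -0.03, 0.0]
contact_force: [-1.4, 0.1, 6.0]
gripper_width: 0.173
```

```bash
python3 go.py .4447 .1922 .004 -3.4
```

```text
t 24.15 pos [0.4458 0.1923 0.0074] phi -3.48 w 0.173 F [-1.4  0.1  6. ]
turn [-0.   -0.01 -0.02] shift now [-0.03  0.    0.09] shift after turn [-0.03  0.    0.09]
```

Request:
carry_out(
  moves=[
    [[0,0,0,0,0,-0.2,-1],[0,0,0,0,0,-0.5,-1],[0,0,0,0,0,-0.8,-1],[0,0,0,0,0,-0.7,-1],[0,0,-0.5,0,0,-0.4,-1],[0,0,-0.45,0,0,0,-1],[0,0,0,0,0,0,-1]],
  ],
)

```text
time: 24.73
tool_pos: [0.4459, 0.1924, 0.1123]
tool_rot: [-0.0, 1.0, 0.011, 0.001]
contact_force: [0.2, 0.0, -1.3]
gripper_width: 0.168
```

```bash
python3 go.py .551 -.058 .1 1.3
python3 - <<'E'
from plant import grab_frame
import cv2,numpy as np
a=grab_frame("scene")["frame"][100:250,120:320]
cv2.imwrite("pics/lc2.png",cv2.resize(a[:,:,::-1],None,fx=4,fy=4))
E
```

```text
t 24.73 pos [0.4459 0.1924 0.1123] phi 1.31 w 0.168 F [ 0.2  0.  -1.3]
turn [-0.01 -0.03  0.  ] shift now [2.48 6.32 0.31] shift after turn [2.48 6.32 0.31]
```

View pics/lc2.png

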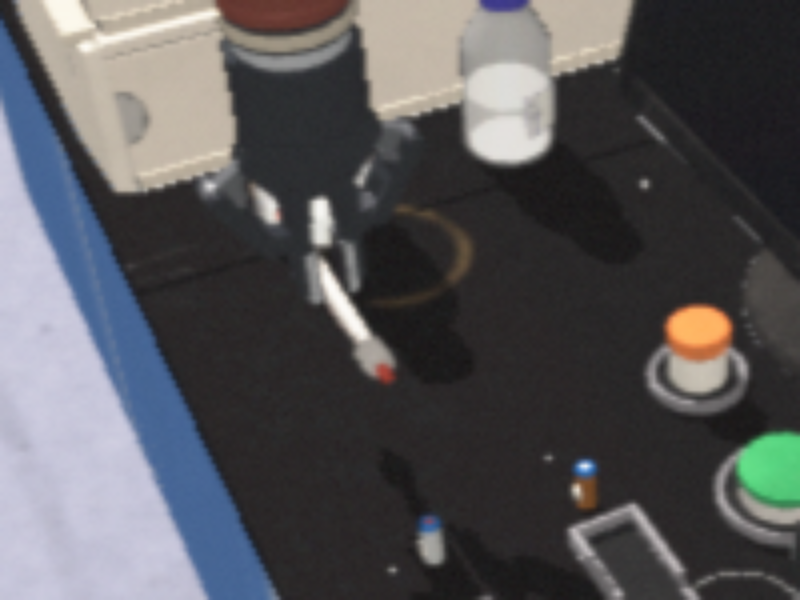

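Request:
carry_out(
  moves=[
    [[0,0,0,0.15,0.4,0,-1],[0,0,0,0.3,0.77,0,-1],[0,0,0,0.33,0.85,0,-1],[0,0,0,0.33,0.85,0,-1],[0,0,0,0.33,0.85,0,-1],[0,0,0,0.33,0.85,0,-1],[0,0,0,0.31,0.8,0,-1],[0,0,0,0.22,0.55,0,-1]],
  ],
)

```text
time: 25.45
tool_pos: [0.5422, -0.0451, 0.1093]
tool_rot: [0.0, 1.0, 0.01, -0.001]
contact_force: [1.1, 0.1, -0.2]
gripper_width: 0.169
```

Request:
carry_out(
  moves=[
    [[0,0,0,0.16,0.4,0,-1],[0,0,0,0,0,0,-1],[0,0,0,0,0,0,-1],[0,0,0,0,0,0,-1]],
  ],
)

```text
time: 25.78
tool_pos: [0.5482, -0.0576, 0.1095]
tool_rot: [-0.001, 1.0, 0.011, -0.001]
contact_force: [-0.9, -0.5, -1.6]
gripper_width: 0.169
```

```bash
python3 go.py .551 -.058 .045 1.3
```

```text
t 25.78 pos [ 0.5482 -0.0576  0.1095] phi 1.25 w 0.169 F [-0.9 -0.5 -1.6]
turn [-0.01  0.03 -0.01] shift now [0.07 0.01 1.61] shift after turn [0.07 0.01 1.61]
```

Request:
carry_out(
  moves=[
    [[0,0,0,0.06,0.01,0.4,-1],[0,0,0,0,0,0.6,-1],[0,0,0,0,0,0.4,-1],[0,0,0,0,0,0.2,-1],[0,0,0,0,0,0,-1],[0,0,0,0,0,0,-1]],
  ],
)

```text
time: 26.28
tool_pos: [0.5514, -0.0579, 0.0468]
tool_rot: [-0.0, 1.0, 0.012, -0.0]
contact_force: [0.3, 0.1, -0.7]
gripper_width: 0.172
```

```bash
python3 go.py .551 -.058 .0126 1.3
python3 - <<'E'
from plant import grab_frame
import cv2,numpy as np
a=grab_frame("scene")["frame"][180:310,220:380]
cv2.imwrite("pics/lc3.png",cv2.resize(a[:,:,::-1],None,fx=4,fy=4))
E
```

```text
t 26.28 pos [ 0.5514 -0.0579  0.0468] phi 1.32 w 0.172 F [ 0.3  0.1 -0.7]
turn [-0.    0.01  0.  ] shift now [-0.01  0.    0.85] shift after turn [-0.01  0.    0.85]
```

View pics/lc3.png

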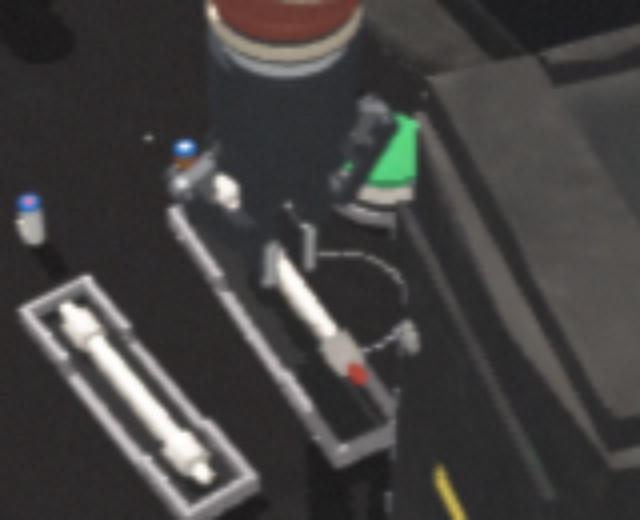

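Request:
carry_out(
  moves=[
    [[0,0,0,0,0,0.3,-1],[0,0,0,0,0,0.25,-1],[0,0,0,0,0,0.18,-1],[0,0,0,0,0,0.1,-1],[0,0,0,0,0,0,-1],[0,0,0,0,0,0,-1]],
  ],
)

```text
time: 26.83
tool_pos: [0.5516, -0.0587, 0.0132]
tool_rot: [-0.0, 1.0, 0.011, -0.0]
contact_force: [-0.3, 0.5, -1.6]
gripper_width: 0.169
```

```bash
python3 go.py .551 -.058 .0126 1.3
python3 - <<'E'
from plant import grab_frame
import cv2,numpy as np
a=grab_frame("scene")["frame"][180:310,220:380]
cv2.imwrite("pics/lc4.png",cv2.resize(a[:,:,::-1],None,fx=4,fy=4))
E
```

```text
t 26.83 pos [ 0.5516 -0.0587  0.0132] phi 1.26 w 0.169 F [-0.3  0.5 -1.6]
turn [-0.    0.01 -0.01] shift now [-0.01 -0.02  0.02] shift after turn [-0.01 -0.02  0.02]
```

View pics/lc4.png

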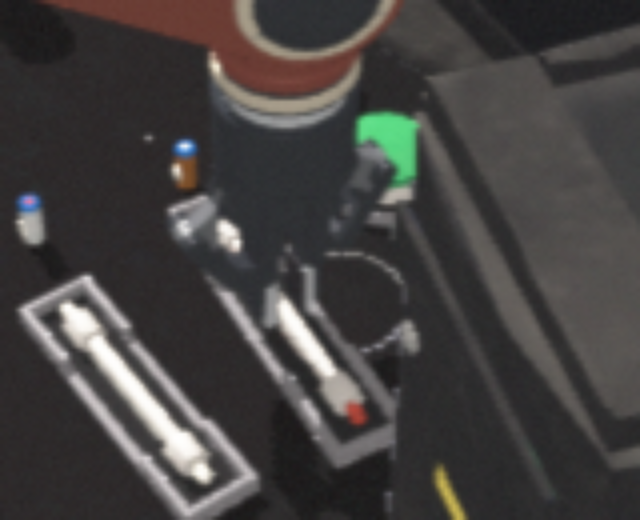

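Request:
carry_out(
  moves=[
    [[0,0,0,0,0,0.03,-1],[0,0,0,0,0,0,-1],[0,0,0,0,0,0,0],[0,0,0,0,0,0,0],[0,0,0,0,0,0,0],[0,0,0,0,0,0,0],[0,0,0,0,0,0,0]],
  ],
)

```text
time: 27.47
tool_pos: [0.5519, -0.0587, 0.0127]
tool_rot: [0.0, 1.0, 0.011, 0.0]
contact_force: [0.3, -0.0, -0.1]
gripper_width: 0.499
```

Request:
carry_out(
  moves=[
    [[0,0,0,0,0,-0.3,0],[0,0,0,0,0,-0.8,0],[0,0,0,0,0,-0.95,0],[0,0,0,0,0,-0.95,0],[0,0,0,0,0,-0.95,0],[0,0,0,0,0,-0.5,0],[0,0,0,0,0,0,0]],
  ],
)

```text
time: 28.05
tool_pos: [0.5554, -0.0595, 0.1991]
tool_rot: [0.002, 1.0, 0.011, 0.006]
contact_force: [0.9, 0.2, 0.3]
gripper_width: 0.501
```

```bash
python3 go.py .4 .3 .2 1.3
```

```text
t 28.05 pos [ 0.5554 -0.0595  0.1991] phi 1.28 w 0.501 F [0.9 0.2 0.3]
turn [ 0.04 -0.15 -0.  ] shift now [-3.68 -9.07 -0.1 ] shift after turn [-3.68 -9.07 -0.02]
```

Request:
carry_out(
  moves=[
    [[0,0,0,-0.42,-0.85,0,0],[0,0,0,-0.42,-0.85,0,0],[0,0,0,-0.42,-0.85,0,0],[0,0,0,-0.42,-0.85,0,0],[0,0,0,-0.42,-0.85,0,0],[0,0,0,-0.42,-0.85,0,0],[0,0,0,-0.42,-0.85,0,0],[0,0,0,-0.42,-0.7,0,0]],
  ],
)

```text
time: 28.72
tool_pos: [0.4099, 0.2059, 0.1904]
tool_rot: [-0.0, 1.0, 0.011, -0.0]
contact_force: [0.6, 0.9, -0.4]
gripper_width: 0.503
```

Request:
carry_out(
  moves=[
    [[0,0,0,0,0,0,0],[0,0,0,0,0,0,0],[0,0,0,0,0,0,0]],
  ],
)

```text
time: 28.97
tool_pos: [0.4114, 0.2041, 0.1904]
tool_rot: [0.0, 1.0, 0.011, -0.0]
contact_force: [-0.7, -0.1, -0.2]
gripper_width: 0.5
```

Run:
```python
from plant import grab_frame
import cv2,numpy as np
from h import *
f=grab_frame("top");im=f["frame"]
cv2.imwrite("pics/fin_top.png",cv2.resize(im[130:280,190:430][:,:,::-1],None,fx=3.3,fy=3.3,interpolation=2))
cv2.imwrite("pics/fin_scene.png",grab_frame("scene")["frame"][:,:,::-1])
H=cv2.cvtColor(im,cv2.COLOR_RGB2HSV)
for nm,lo,hi,z,ref in(("tin",45,85,.028,(.6579,.0174)),("pot",8,25,.046,(.6584,.1325))):
    m=(H[...,0]>lo)&(H[...,0]<hi)&(H[...,1]>80)&(H[...,2]>90);m[:, :180]=0;m[190:]=0
    s,c,mm=max(blobs(m,30),key=lambda b:b[0][4]);P=ray(f,c,z)[0];print(nm,s,P.round(4),"err mm",((P[:2]-ref)*1000).round(1))
for nm,box,ref in(("long",(252,199,336,217),(.551,-.058,1.28)),("short",(263,236,337,264),(.453,-.072,8.6))):
    x0,y0,x1,y1=box;m=np.zeros((420,560),np.uint8);m[y0:y1,x0:x1]=(im[y0:y1,x0:x1].max(-1)>125)
    for s,c,mm in blobs(m,120):
        P=ray(f,cv2.findContours(mm.astype(np.uint8),0,cv2.CHAIN_APPROX_NONE)[0][0][:,0],.014)[:,:2].astype(np.float32)
        print(nm,s,cv2.minAreaRect(P),ref)
```

```text
tin [249 146  26  25 510] [0.6577 0.0171 0.028 ] err mm [-0.2 -0.3]
pot [201 145  18  20 269] [0.6586 0.133  0.046 ] err mm [0.2 0.5]
long [252 199  84  18 296] ((0.5484703183174133, -0.05910569429397583), (0.039345066994428635, 0.19080667197704315), 1.391649842262268) (0.551, -0.058, 1.28)
long [256 203  77   9 420] ((0.5497133135795593, -0.059978850185871124), (0.018390651792287827, 0.1743503212928772), 1.367608666419983) (0.551, -0.058, 1.28)
short [263 236  74  28 336] ((0.45267006754875183, -0.07298322021961212), (0.04459591209888458, 0.1701972484588623), 8.746734619140625) (0.453, -0.072, 8.6)
short [267 244  65  14 339] ((0.45105063915252686, -0.07270707935094833), (0.0193026065826416, 0.1462111473083496), 7.53789758682251) (0.453, -0.072, 8.6)
```

View pics/fin_top.png

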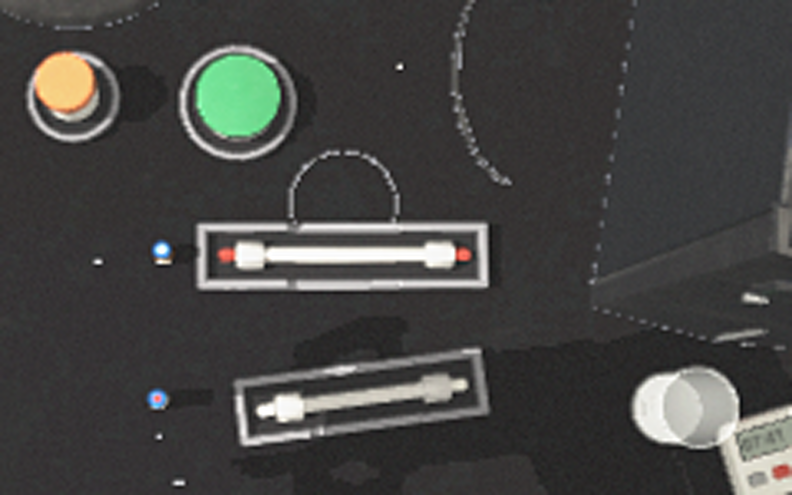

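View pics/fin_scene.png

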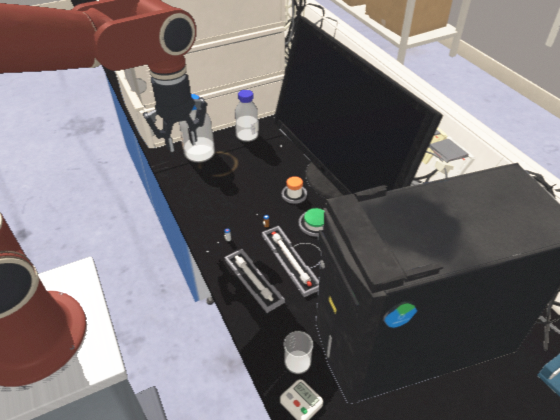

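```bash
python3 -c "
from plant import ticket,state
print(state()['contact_force'],state()['time']);print(ticket.job_done())"
```

```text
[-0.18623909  0.00950305 -0.05041419] 29.0667
the job is handed in; nothing more can be done
None
```

I put all four parts into their holders with one pick each and no re-grasps, and handed the job in at about 29 s of the 106 s allowed.

The last pictures, taken with the arm moved away, showed these results:

| Part | Distance from holder centre | Angle to trough |
|---|---|---|
| Flat tin | under 0.5 mm | – |
| Small pot | about 0.5 mm | – |
| Long column | about 2.4 mm | about 0.1° |
| Short column | about 2.1 mm | about 1° |

- **Lie of the parts:** both columns lay between the end lips, and the tin and pot looked upright inside their rims. I judged upright and floor contact by eye from the pictures and from the lowering heights, not by a separate height measurement.
- **Beaker:** it was standing and had not been touched.
- **Arm:** the gripper was clear of everything, with contact force near zero (about 0.2 N).
- **Disagreement:** the scene camera placed the tin's lid about 5 mm from the top camera's reading at the start. I put this down to the visible side of the lid and used the top view.
- **Failed checks:** none.

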